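# Gauge the discharge gap of the bench jaw crusher

### The arm

A 6-joint arm with a two-finger parallel gripper is mounted at the origin on the work surface. World frame = base frame: x ahead of the robot, y to its left, z up, the work surface at z = 0. Lengths are in m, angles in rad, forces in N, time in s.
With the tool pointing down it reaches from about 0.275 to 0.825 m from the base axis. Payload 4.9 kg.
Tool frame: the origin (TCP) lies midway between the tips of the shut fingers; the grasp point (between the pads) lies 19 mm behind it (grip_point_offset is the distance from the TCP to the grasp point, in m); z points along the fingers, x is the direction in which the jaws open and shut, and the axes are right-handed (so a half turn about z gives the same grasp; the last joint's range is limited). The gripper opens to 85 mm and grips with 20 to 120 N. Pads are 22 mm wide; open, the fingers measure 114 mm over their backs; the gripper's body (76 mm by 85 mm) begins 54 mm behind the grasp point. The pads swing forward as they close: fully open they stand 13 mm farther back than shut.
Start: joints at [-1.413, 0.326, -0.193, 1.052, 0, 1.437], TCP at [0.158, -0.527, 0.231] pointing down, gripper open.
Joint ranges: [-2.65, 2.65], [-0.97, 1.79], [-1.3, 1.35], [-1.93, 2.1], [-1.47, 1.37], [-3.14, 3.14]. Speed limits (rad/s): [2.57, 2.57, 3.14, 3.14, 3.14, 3.14].

### API

Orientations are given as a rotation vector (axis times angle).
In Python, from cell import * gives the robot as it stands. Calls block until the motion is done:
- movep(position, orientation): joint-space move of the TCP to a pose.
- move_l(position, velocity=0.15, rot=None, until_force=None): straight line of the TCP; rot=None keeps the orientation; velocity is the mean speed in m/s. With until_force (N) it stops when the force on the tool has changed by that much, and returns True; else False.
- set_joints(angles): joint-space move.
- let_go() and grab(newtons=None): open the fingers fully, or close them until they stop; newtons is the grip in N (None keeps the last).
- sleep(seconds).
- ik(position, orientation): joint angles nearest the present ones, or None.
- get_state(): the state.
- grab_frame(name): name is "scene" or "top" or "wrist"; returns a dict with "img" (384x512x3 uint8, red, green, blue), "fx", "fy", "cx", "cy" (pixels), "cam_to_world" (4x4, takes a point from camera to world coordinates); the wrist camera has in their place "T_tool_cam" (4x4, takes a point from camera to tool coordinates, whose origin is the TCP and whose axes are the tool frame's). Camera axes: x right, y down, z forward; pixel columns grow to the right and rows downward; lengths in m; the calibration is good to about 2 mm. The wrist camera is an equidistant fisheye: a pixel r from the principal point sees the ray r / f radians off the axis. A picture is of the moment at which its call begins: read the wrist's pose just before it. There is no depth.
A pose or a line that the arm cannot do raises MotionError and nothing moves.
- sign_off(): hands the job in, once; it reports no verdict.
Trained networks look in the newest picture that a camera, given by its name, has taken for a name from the list of things; names that differ only in an ending like _2 or _b are one class to them, and where a whole thing is asked for, a point or a joint stands for the part that bears it (a point fixed in the world has none). Each returns a list of dicts, best first, with "score" (0 to 1); they miss things now and then, are a little off and sometimes report something else, mostly with a low value. They report only what shows in the picture. A call takes as long as a camera call. They do not tell look-alikes from the thing itself.
- spot_in(camera, name): "centre" ([column, row] in pixels, amid what is visible of it).
- silhouettes(camera, name): "mask" (384x512 bool, what is visible of it) and "centre" ([column, row] in pixels, amid what is visible of it).
- tip_of(camera, name): "centre" ([column, row] in pixels: a listed point, or the origin of a listed thing).
The state is a dict: "clock": time; "q": joint angles; "joint_velocities": joint speeds; "tau": joint torques, N m; "position": TCP position; "eef_rot": TCP orientation; "contact_force": force on the tool from outside, world axes, zero at the start; "wrist_torque": the same for the moment, N m; "finger_gap": opening from 0.0 (shut) to 1.0 (fully open).
Only numpy, scipy, OpenCV 4.12 (cv2) and the standard library are available. Lean on these libraries where they do the work, as an engineer would, in place of code of your own. Each camera call takes 0.05 s, during which the arm holds its last target. There are 200 camera calls.

### The job

The sample crusher has been cleaned and its hopper is off: find its jaw gap with the gauge leaves from the rack. Starting with the thinnest leaf and going up one size at a time, slide each leaf upright down between the jaws, along the fixed jaw; if its tip passes well below the jaws' lower edges, put the leaf back in the rack, hanging from its grip. Leave the first leaf that binds standing upright between the jaws, seated down where it binds and let go, with all the others in the rack; go by feel, never forcing a leaf (40 N between leaf and jaw is too much), and do not disturb the other things on the bench.

Things in the scene. Friction and masses are not known exactly. Their poses are not given: they have to be found in the camera images.
- gap (a point): Middle of the fixed jaw's lower edge, on its face, 68 mm above the bench. Axes as the crusher's: z up, y along the jaws (70 mm wide), x across the gap, from swing jaw towards fixed jaw. The fixed jaw's face is the upright plane x = 0, the swing jaw's lower edge is at x = -gap at the same height. The gap is unknown, 5 to 11 mm; the jaws are rigid. Below the edges are 45 mm of free space.
- mouth (a point): Point on the fixed jaw's face at the chamber's rim, 60 mm straight above gap, same axes. The chamber is open from above between two white cheeks. The swing jaw's face leans back 20 degrees: from the gap at the lower edges the chamber widens upward, to gap + 22 mm (x) at the rim. A leaf too thick by d mm binds with its tip about 2.7 d above the lower edges.
- crusher: White bench jaw crusher, fixed and heavy, bed 270 x 190 mm, with the fixed jaw; origin on the bench straight below gap. It is about 130 mm high all over: cheeks and jaws 128, flywheel (+y side) 130, drive cover (-y side) 128 mm.
- rack: Aluminium leaf rack, fixed, 256 mm long (y), 50 mm wide (x); origin on the bench below its middle, z up. Top plate 112 mm high with four through pockets at y = -93, -31, 31, 93 mm, each 18 (x) by 28 mm (y), free below. A leaf hangs in each, in no set order, grip resting on the plate, axes parallel to the rack's. A leaf may go back into any empty pocket.
- leaf4_grip (a point): Centre of the grip of the 4 mm leaf: a steel blade 4 mm thick (x), 22 wide (y), 100 long, below an aluminium grip block 26 mm thick (x), 32 wide (y), 50 high. Grips widen with leaf size: 32, 40, 48, 56 mm for 4, 8, 12, 16 mm. Along the leaf's own z, grip's underside 25 mm and blade tip 125 mm below this point. In the rack it is 137 mm above the bench, the grip's top 162. Mass 0.08 to 0.3 kg.
- leaf8_grip (a point): Centre of the grip of the 8 mm leaf: a steel blade 8 mm thick (x), 22 wide (y), 100 long, below an aluminium grip block 26 mm thick (x), 40 wide (y), 50 high. Grips widen with leaf size: 32, 40, 48, 56 mm for 4, 8, 12, 16 mm. Along the leaf's own z, grip's underside 25 mm and blade tip 125 mm below this point. In the rack it is 137 mm above the bench, the grip's top 162. Mass 0.08 to 0.3 kg.
- leaf12_grip (a point): Centre of the grip of the 12 mm leaf: a steel blade 12 mm thick (x), 22 wide (y), 100 long, below an aluminium grip block 26 mm thick (x), 48 wide (y), 50 high. Grips widen with leaf size: 32, 40, 48, 56 mm for 4, 8, 12, 16 mm. Along the leaf's own z, grip's underside 25 mm and blade tip 125 mm below this point. In the rack it is 137 mm above the bench, the grip's top 162. Mass 0.08 to 0.3 kg.
- leaf16_grip (a point): Centre of the grip of the 16 mm leaf: a steel blade 16 mm thick (x), 22 wide (y), 100 long, below an aluminium grip block 26 mm thick (x), 56 wide (y), 50 high. Grips widen with leaf size: 32, 40, 48, 56 mm for 4, 8, 12, 16 mm. Along the leaf's own z, grip's underside 25 mm and blade tip 125 mm below this point. In the rack it is 137 mm above the bench, the grip's top 162. Mass 0.08 to 0.3 kg.
- leaf4: The 4 mm leaf; origin at the middle of the blade's tip, axes as for its grip point.
- leaf8: The 8 mm leaf; origin at the middle of the blade's tip, axes as for its grip point.
- leaf12: The 12 mm leaf; origin at the middle of the blade's tip, axes as for its grip point.
- leaf16: The 16 mm leaf; origin at the middle of the blade's tip, axes as for its grip point.
- hopper: The crusher's sheet steel hopper, taken off and standing on the bench: round funnel 140 mm across on a square flange, 105 mm high; origin under its middle. Leave it.
- sample_jar: Sample jar, 60 mm across, 85 mm high; origin under its middle. Leave it.
- wrench: Wrench lying on the bench; origin at its underside. Leave it.
- brush: Cleaning brush lying on the bench; origin at its underside. Leave it.
- cup: White plastic cup, 70 mm across, 75 mm high; origin under its middle. Leave it.
- pan: Shallow steel pan, 110 mm across, 30 mm high; origin under its middle. Leave it.
There are look-alikes about, which are no part of the job. Leave any green look-alike of the leaf8 alone. What is shaped like the leaf12 but purple is not meant.

How it is judged:
By the outcome, as a careful person would: the job done as asked, in the order asked, and still so for the second after the job is handed in, with the robot touching nothing.
It also fails if it takes over 72 s, if anything falls off the work surface, if the arm or the gripper's body presses on something with over 40 N, if the wrist force passes 120 N, or if a joint passes its speed limit or range.

## Working session

There is one attempt and no reset: what is moved stays moved. The work goes in short steps, each a Python script; the robot and the scene stay as the last script left them, time stands still between calls to the robot, and variables do not carry over. Pictures are saved under pics/ and viewed, about 8 in all and at most 12, crops included, and the job is handed in when it is done.

```bash
mkdir -p pics; ls; python3 - <<'E'
from cell import *
import cv2,numpy as np
s=get_state();print(s['clock'],s['position'],s['eef_rot'],s['contact_force'])
for n in ("scene","top"):
    f=grab_frame(n);cv2.imwrite(f"pics/{n}0.png",cv2.resize(f["img"][:,:,::-1],(800,600)))
    print(n,f["fx"],f["fy"],f["cx"],f["cy"],np.round(f["cam_to_world"],4).tolist())
    for k in("gap","mouth","rack","crusher","leaf4_grip","leaf8_grip","leaf12_grip","leaf16_grip"):
        print(k,[(np.round(d["centre"],1).tolist(),round(d["score"],2)) for d in tip_of(n,k)[:3]])
E
```

```text
pics
0.0 [ 0.15814372 -0.52615246  0.23048772] [-2.51978663e+00  1.87417396e+00  2.00062919e-03] [-0.43348172  0.14498608 -0.38268362]
scene 483.88516655119986 483.88516655119986 255.1078270279313 201.05301213666482 [[-0.0291, 0.7039, -0.7097, 1.6228], [0.9995, 0.0109, -0.0301, 0.0099], [-0.0135, -0.7102, -0.7038, 1.2113], [0.0, 0.0, 0.0, 1.0]]
gap [([212.0, 221.1], 0.57), ([335.2, 189.4], 0.49)]
mouth [([208.5, 203.3], 0.87), ([315.5, 221.2], 0.55)]
rack [([321.3, 222.7], 0.59), ([335.7, 190.0], 0.32)]
crusher [([210.1, 234.7], 0.81)]
leaf4_grip [([354.1, 188.1], 0.55), ([338.3, 189.9], 0.52)]
leaf8_grip [([301.4, 200.4], 0.65), ([267.0, 186.2], 0.63), ([282.7, 169.0], 0.55)]
leaf12_grip [([318.2, 193.8], 0.84), ([312.3, 169.6], 0.56)]
leaf16_grip [([336.2, 191.3], 0.68)]
top 450.3843520305522 450.3843520305522 252.10309792776323 187.29649358556668 [[0.0067, -0.9916, 0.1288, 0.3185], [-1.0, -0.0068, -0.0005, -0.0153], [0.0014, -0.1288, -0.9917, 1.6894], [0.0, 0.0, 0.0, 1.0]]
gap [([296.7, 183.9], 0.61), ([222.4, 190.0], 0.24)]
mouth [([301.1, 177.7], 0.85)]
rack [([193.6, 195.4], 0.64), ([219.9, 188.9], 0.15)]
crusher [([294.9, 185.9], 0.61)]
leaf4_grip [([164.8, 202.5], 0.55), ([203.0, 193.7], 0.34)]
leaf8_grip [([249.8, 202.5], 0.66), ([237.8, 226.4], 0.47), ([215.0, 186.9], 0.43)]
leaf12_grip [([198.3, 188.1], 0.6), ([199.4, 232.7], 0.41)]
leaf16_grip [([181.4, 190.9], 0.44)]
```

View pics/top0.png

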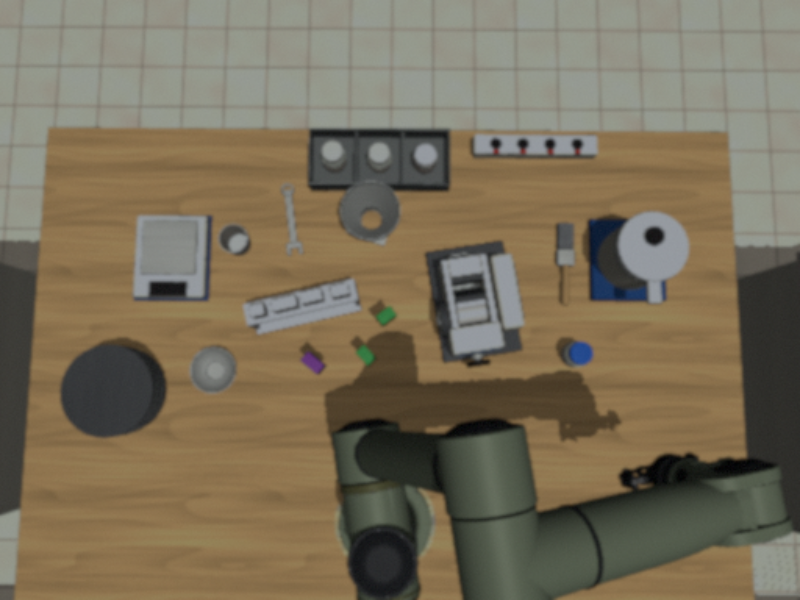

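View pics/scene0.png

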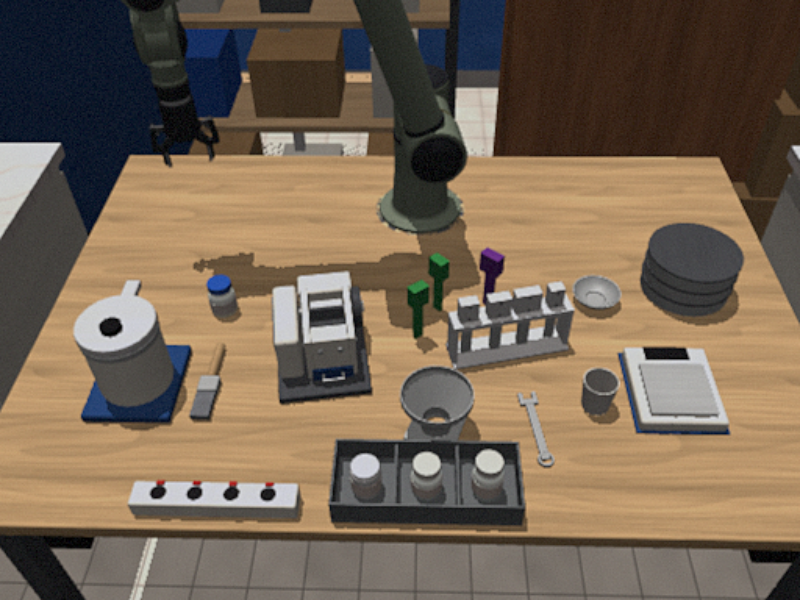

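```bash
cat > h.py <<'E'
from cell import *
import cv2,numpy as np
from scipy.spatial.transform import Rotation as R
def rotdown(yaw):  # tool x axis at heading yaw, pointing down
    c,s=np.cos(yaw),np.sin(yaw)
    return R.from_matrix(np.array([[c,s,0],[s,-c,0],[0,0,-1.]])).as_rotvec()
def pose():
    s=get_state();T=np.eye(4);T[:3,:3]=R.from_rotvec(s['eef_rot']).as_matrix();T[:3,3]=s['position'];return T
def frame(n):
    if n=="wrist":
        T=pose();f=grab_frame(n);f["T"]=T@f["T_tool_cam"];f["fish"]=1
    else:
        f=grab_frame(n);f["T"]=f["cam_to_world"];f["fish"]=0
    return f
def ray(f,p):
    x=(p[0]-f["cx"])/f["fx"];y=(p[1]-f["cy"])/f["fy"]
    if f["fish"]:
        r=np.hypot(x,y)+1e-12;d=np.array([x/r*np.sin(r),y/r*np.sin(r),np.cos(r)])
    else: d=np.array([x,y,1.])
    return f["T"][:3,3],f["T"][:3,:3]@d
def at_z(f,p,z):
    o,d=ray(f,p);return o+d*(z-o[2])/d[2]
def proj(f,P):
    c=np.linalg.inv(f["T"])@np.append(P,1);c=c[:3]
    if f["fish"]:
        r=np.hypot(c[0],c[1])+1e-12;a=np.arctan2(r,c[2]);x,y=c[0]/r*a,c[1]/r*a
    else: x,y=c[:2]/c[2]
    return np.array([x*f["fx"]+f["cx"],y*f["fy"]+f["cy"]])
def ortho(f,c,yaw,z,half=(.1,.1),s=2000):
    """rectified view of plane z around c: cols = local -y.. , returns image; col -> local x, row -> -local y"""
    nx,ny=int(2*half[0]*s),int(2*half[1]*s)
    M=np.zeros((ny,nx,2),np.float32);cc,ss=np.cos(yaw),np.sin(yaw)
    for r in range(ny):
        ly=half[1]-r/s
        for k in range(nx):
            lx=-half[0]+k/s
            M[r,k]=proj(f,[c[0]+cc*lx-ss*ly,c[1]+ss*lx+cc*ly,z])
    return cv2.remap(f["img"],M[...,0],M[...,1],cv2.INTER_LINEAR)
def save(n,img,k=1): cv2.imwrite(f"pics/{n}.png",cv2.resize(img[:,:,::-1],None,fx=k,fy=k))
Z=dict(gap=.068,mouth=.128,rack=0,crusher=0,leaf4_grip=.137,leaf8_grip=.137,leaf12_grip=.137,leaf16_grip=.137)
def look(n,keys):
    f=frame(n)
    for k in keys: print(n,k,[(np.round(at_z(f,d["centre"],Z[k])[:2],4).tolist(),round(d["score"],2)) for d in tip_of(n,k)[:4]])
    return f
E
python3 - <<'E'
from h import *
K=list(Z)
look("top",K[:6]+K[6:]);look("scene",K)
E
```

```text
top gap [([0.5474, -0.1807], 0.91)]
top mouth [([0.3544, 0.3858], 0.69), ([0.5507, -0.1912], 0.64)]
top rack [([0.4754, 0.2815], 0.69), ([0.6156, -0.4331], 0.21)]
top crusher [([0.5539, -0.1759], 0.89), ([0.5004, 0.2374], 0.27)]
top leaf4_grip [([0.4792, 0.2901], 0.64)]
top leaf8_grip [([0.3797, 0.0372], 0.67), ([0.5189, 0.1079], 0.63), ([0.4704, -0.0019], 0.51)]
top leaf12_grip [([0.5034, 0.1715], 0.42), ([0.3468, 0.1629], 0.4)]
top leaf16_grip [([0.4957, 0.2258], 0.47)]
scene gap [([0.5612, -0.1735], 0.63)]
scene mouth [([0.5565, -0.182], 0.66)]
scene rack [([0.4923, 0.1939], 0.57)]
scene crusher [([0.5631, -0.1868], 0.84)]
scene leaf4_grip [([0.4751, 0.2799], 0.81)]
scene leaf8_grip [([0.4896, 0.0018], 0.57), ([0.533, 0.1001], 0.53), ([0.3924, 0.0545], 0.52), ([0.8241, 0.0386], 0.26)]
scene leaf12_grip [([0.3742, 0.1491], 0.61)]
scene leaf16_grip [([0.4829, 0.2275], 0.79)]
```

```bash
python3 - <<'E'
from h import *
movep([.53,-.18,.36],rotdown(0.1)); print(np.round(pose(),3).tolist())
f=look("wrist",["mouth","gap","crusher"]); print(np.round(f["T_tool_cam"],3).tolist(),f["fx"],f["cx"],f["cy"])
save("w_cr",f["img"],1.5)
np.savez("fcr.npz",**f)
movep([.47,.19,.36],rotdown(0.2))
f=look("wrist",["rack"]+list(Z)[4:])
save("w_rk",f["img"],1.5);np.savez("frk.npz",**f)
print(get_state()['clock'])
E
```

```text
[[0.995, 0.098, -0.001, 0.53], [0.098, -0.995, -0.0, -0.181], [-0.001, 0.0, -1.0, 0.36], [0.0, 0.0, 0.0, 1.0]]
wrist mouth [([0.5538, -0.1873], 0.97)]
wrist gap [([0.55, -0.1819], 0.96)]
wrist crusher [([0.5409, -0.1845], 0.82)]
[[1.0, 0.0, -0.0, -0.001], [-0.0, 0.956, 0.294, -0.075], [0.0, -0.294, 0.956, -0.143], [0.0, 0.0, 0.0, 1.0]] 297.3186396354542 255.43673605847877 187.45017612681534
wrist rack [([0.5008, 0.1979], 0.8)]
wrist leaf4_grip [([0.4794, 0.2852], 0.88)]
wrist leaf8_grip [([0.4697, 0.0033], 0.73), ([0.4925, 0.2222], 0.72), ([0.5201, 0.1024], 0.65), ([0.381, 0.0548], 0.65)]
wrist leaf12_grip [([0.4806, 0.2832], 0.7), ([0.4807, 0.2343], 0.65), ([0.3634, 0.165], 0.56)]
wrist leaf16_grip [([0.4922, 0.2213], 0.56)]
5.6
```

View pics/w_cr.png

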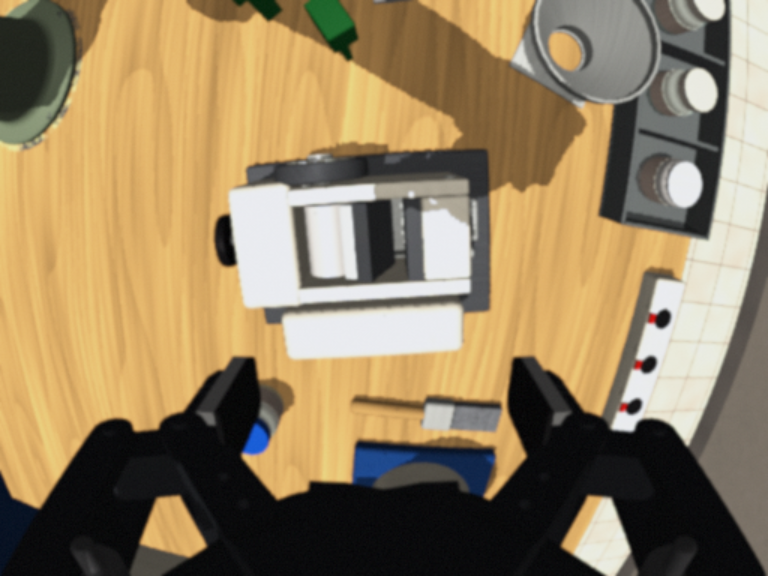

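View pics/w_rk.png

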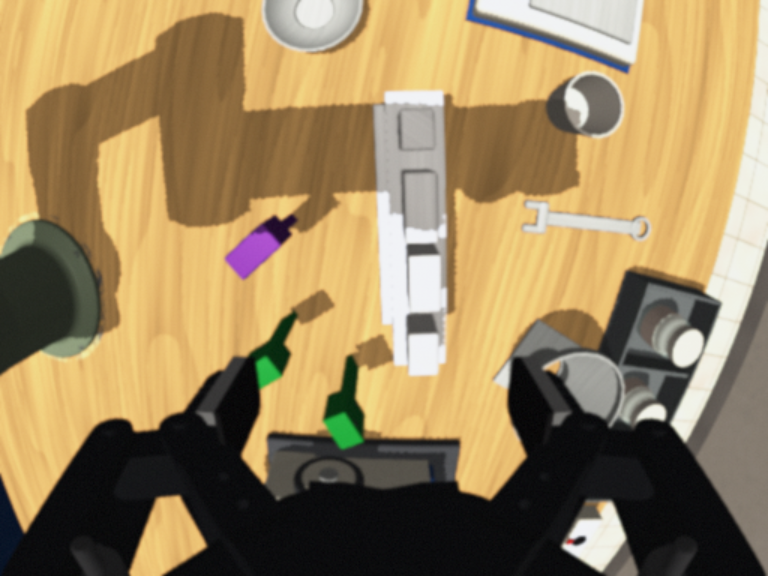

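```bash
python3 - <<'E'
from h import *
def grid(img,s,c0):
    img=img.copy()
    for k in range(0,img.shape[1],int(s*.02)): cv2.putText(img,str(int(round(k/s*1000))),(k,8),0,.3,(255,0,0));cv2.line(img,(k,0),(k,img.shape[0]),(255,0,0),1)
    for k in range(0,img.shape[0],int(s*.02)): cv2.putText(img,str(int(round(k/s*1000))),(0,k),0,.3,(0,0,255));cv2.line(img,(0,k),(img.shape[1],k),(0,0,255),1)
    return img
f=dict(np.load("fcr.npz"))
a=ortho(f,(.55,-.185),.1,.128,(.08,.06),4500)
f=dict(np.load("frk.npz"))
b=ortho(f,(.495,.19),.2,.162,(.05,.14),2000)
save("o_cr",grid(a,4500,0)); 
b=cv2.rotate(b,cv2.ROTATE_90_CLOCKWISE)
save("o_rk",grid(cv2.resize(b,None,fx=1.4,fy=1.4),2800,0))
E
```

```text
(no output)
```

View pics/o_cr.png

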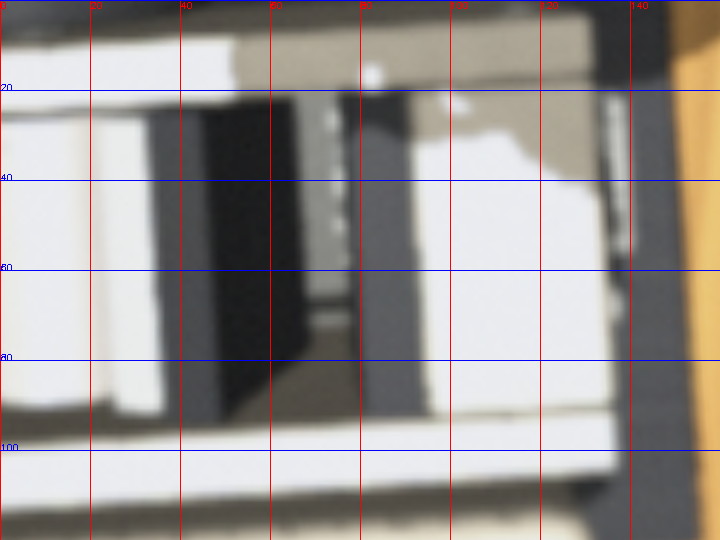

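View pics/o_rk.png

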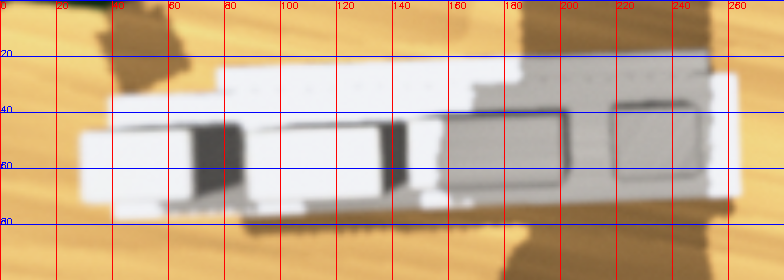

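```bash
cat >> h.py <<'E'
RY=.233; CY=.161; CX=np.array([np.cos(CY),np.sin(CY)]); CYV=np.array([-CX[1],CX[0]])
LEAF={4:(.4775,.284),8:(.5205,.103),12:(.506,.1635)}
M=np.array([.549,-.183])
GZ=.120
def st(msg):
    s=get_state();print(msg,round(s['clock'],2),np.round(s['position'],4),'gap',round(s['finger_gap'],3),'F',np.round(s['contact_force'],1));return s
def pick(t):
    x,y=LEAF[t]
    movep([x,y,.24],rotdown(RY)); move_l([x,y,GZ],.15); st('at'); grab(50); st('grip')
    move_l([x,y,.29],.25); st('lift')
def cr(lx,tip): return [*(M+CX*lx),tip+.108+(GZ-.120)]
E
python3 - <<'E'
from h import *
pick(4)
movep(cr(-.009,.185),rotdown(CY)); st('over')
f=frame("wrist"); save("in4",f["img"],1.5)
E
```

```text
at 7.21 [0.4785 0.2841 0.1213] gap 1.0 F [-0.2 -0.   0.4]
grip 7.78 [0.4777 0.2842 0.1204] gap 0.297 F [-1.   0.1  2.9]
lift 8.62 [0.4767 0.2836 0.2884] gap 0.297 F [-0.3  0.7 -0.9]
over 10.34 [ 0.5403 -0.1834  0.2929] gap 0.296 F [-0.8 -0.  -1. ]
```

View pics/in4.png

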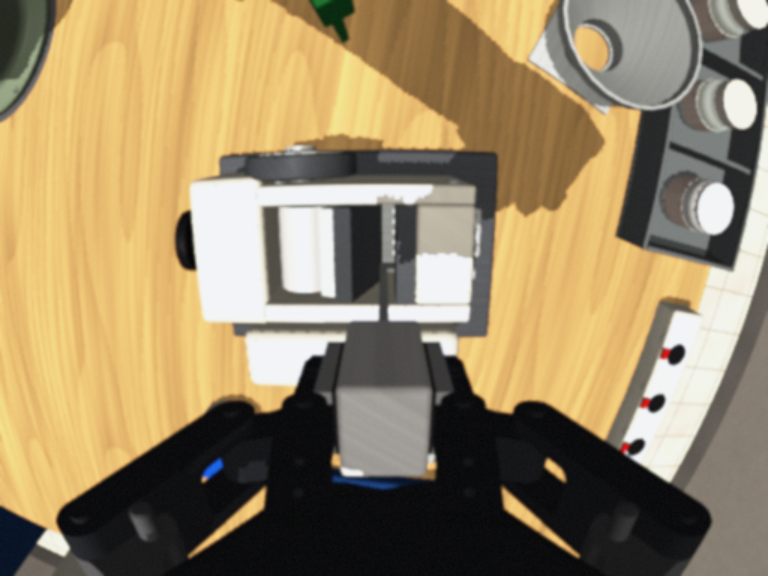

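```bash
cat >> h.py <<'E'
def lx_of(p): return float((np.array(p[:2])-M)@CX)
def feel(lx0,tip=.100):
    move_l(cr(lx0,.145),.2)
    hit=move_l(cr(lx0,tip),.06,until_force=6); st(f'down hit={hit}')
    if hit: return None
    hit=move_l(cr(lx0+.016,tip),.01,until_force=3); s=st(f'side hit={hit}')
    return lx_of(s['position']) if hit else None
E
python3 - <<'E'
from h import *
l=feel(-.009); print('lx',l)
if l is not None:
    move_l(cr(l-.0007,.100),.02); st('back')
    h=move_l(cr(l-.0007,.042),.04,until_force=8); st(f'descend hit={h}')
E
```

```text
down hit=False 11.64 [ 0.5404 -0.1846  0.2083] gap 0.299 F [-0.  -0.2 -1. ]
side hit=True 12.55 [ 0.5472 -0.1829  0.2071] gap 0.297 F [-0.6 -0.2 -1.9]
lx -0.0017498634539088451
back 12.8 [ 0.5465 -0.1834  0.2079] gap 0.299 F [-0.5  0.6 -1.1]
descend hit=False 14.4 [ 0.5467 -0.1835  0.1503] gap 0.297 F [-0.7 -0.5 -1.9]
```

```bash
python3 - <<'E'
from h import *
for d in (.004,-.009):
    l=lx_of(get_state()['position'])
    h=move_l(cr(l+d,.042),.01,until_force=4); s=st(f'hit={h}'); print(lx_of(s['position']))
E
```

```text
hit=True 14.69 [ 0.547  -0.183   0.1494] gap 0.299 F [-0.1  0.2 -1.4]
-0.0019925635346403872
hit=True 15.33 [ 0.5414 -0.1839  0.1494] gap 0.298 F [ 2.  -0.8 -0.5]
-0.007696265891753623
```

```bash
cat >> h.py <<'E'
def putback(t):
    x,y=LEAF[t]
    p=get_state()['position']; move_l([p[0],p[1],.29],.2)
    movep([x,y,.29],rotdown(RY)); sleep(.15)
    h=move_l([x,y,.245],.15,until_force=8)
    h=h or move_l([x,y,GZ+.001],.1,until_force=8); s=st(f'lowered hit={h}')
    if s['position'][2]<GZ+.006: let_go(); move_l([x,y,.24],.25); st('released'); return True
    return False
E
python3 - <<'E'
from h import *
move_l(cr(-.004,.042),.03)
if putback(4):
    pick(8)
    movep(cr(-.010,.185),rotdown(CY)); sleep(.1)
    l=feel(-.010); print('lx',l)
E
```

```text
lowered hit=False 20.21 [0.4781 0.2843 0.1216] gap 0.299 F [-0.7 -0.3 -1.4]
released 21.45 [0.4774 0.284  0.2399] gap 1.003 F [-0.2  0.7 -0.3]
at 23.17 [0.5211 0.1035 0.1208] gap 1.0 F [-0.2 -0.3  0.2]
grip 23.74 [0.521  0.103  0.1205] gap 0.304 F [-0.2  0.9  3.6]
lift 24.57 [0.5195 0.1029 0.2883] gap 0.298 F [ 0.6  0.2 -1.5]
down hit=False 27.03 [ 0.5394 -0.1847  0.2083] gap 0.298 F [-0.   0.8 -1.9]
side hit=True 27.87 [ 0.5448 -0.1833  0.2071] gap 0.297 F [-0.2  0.6 -2.2]
lx -0.004172749158109041
```

```bash
python3 - <<'E'
from h import *
move_l(cr(-.0048,.100),.02)
h=move_l(cr(-.0048,.042),.03,until_force=6); s=st(f'descend hit={h}'); print(lx_of(s['position']))
E
```

```text
descend hit=False 30.2 [ 0.5444 -0.1838  0.1502] gap 0.293 F [-0.5  0.  -2.5]
-0.004708738615992137
```

```bash
python3 - <<'E'
from h import *
if putback(8):
    pick(12)
    movep(cr(-.0105,.185),rotdown(CY)); sleep(.1)
    l=feel(-.0105); print('lx',l)
    if l is not None:
        move_l(cr(l-.0005,.100),.02); st('b')
        h=move_l(cr(l-.0005,.055),.015,until_force=5); s=st(f'descend hit={h}'); print(lx_of(s['position']),'tip',s['position'][2]-.108)
E
```

```text
lowered hit=False 34.15 [0.5211 0.103  0.1216] gap 0.298 F [ 0.4  0.4 -2. ]
released 35.39 [0.5204 0.103  0.2398] gap 1.004 F [-0.1 -0.1 -1. ]
at 36.7 [0.5067 0.1633 0.1207] gap 0.998 F [-0.3  1.2 -0. ]
grip 37.27 [0.5067 0.1637 0.1206] gap 0.298 F [0.5 1.  3.9]
lift 38.11 [0.505  0.1633 0.2883] gap 0.3 F [-0.9 -0.2 -1.3]
down hit=False 40.77 [ 0.5389 -0.1848  0.2083] gap 0.297 F [ 0.3 -0.1 -1. ]
side hit=True 41.53 [ 0.543  -0.1836  0.2072] gap 0.3 F [-0.2  1.  -0.4]
lx -0.006056707324182386
b 41.78 [ 0.5425 -0.184   0.2078] gap 0.298 F [ 0.2  0.7 -1.4]
descend hit=True 43.58 [ 0.5434 -0.1841  0.1803] gap 0.298 F [-0.  0.  3.]
-0.005749699365143463 tip 0.07229316854619249
```

```bash
python3 - <<'E'
from h import *
p=get_state()['position']
h=move_l([p[0],p[1],p[2]-.004],.006,until_force=6); s=st(f'seat hit={h}'); print(lx_of(s['position']))
let_go(); sleep(.2); s=st('open')
p=s['position'];move_l([p[0],p[1],.30],.15)
movep([.47,-.10,.36],rotdown(CY)); sleep(.1)
f=frame("wrist"); save("end_w",f["img"],1.2)
movep([.35,-.25,.40],rotdown(CY))
g=frame("scene"); c=cv2.resize(g["img"][130:280,160:400],None,fx=3,fy=3); save("end_s",c); st('')
E
```

```text
seat hit=True 43.83 [ 0.5434 -0.1842  0.1802] gap 0.301 F [-0.7 -0.3  3.3]
-0.0057535686977139705
open 44.65 [ 0.5432 -0.1841  0.1799] gap 0.996 F [0.7 0.8 0.1]
 47.17 [ 0.3506 -0.2495  0.3994] gap 0.999 F [-0.2  0.1  0.2]
```

View pics/end_s.png

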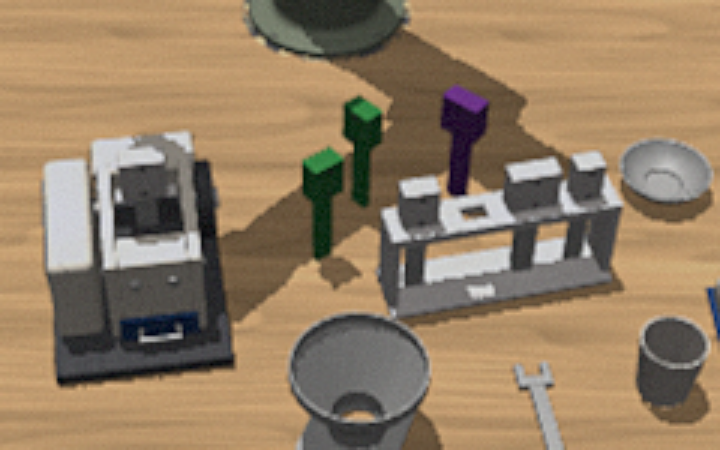

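View pics/end_w.png

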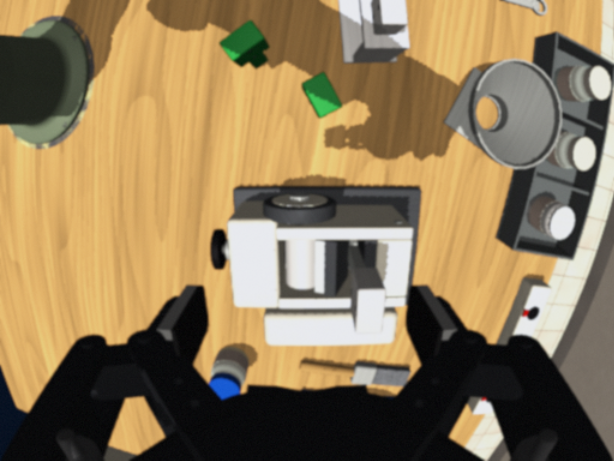

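```bash
python3 - <<'E'
from h import *
f=frame("wrist")
T=np.eye(4);T[:3,:3]=R.from_rotvec(rotdown(CY)).as_matrix();T[:3,3]=[.47,-.10,.36]
f["T"]=T@f["T_tool_cam"]
for y in(-.024,.024):
  for x in(-.013,.013):
    for z in (.172,.222): print(x,y,z,np.round(proj(f,[*(M+CX*(x-.006)+CYV*y),z])*1.2,1))
look("scene",["leaf12_grip"])
g=frame("scene")
for z in(.172,.197,.222): print((proj(g,[*(M-CX*.006),z])-[160,130])*3)
E
```

```text
-0.013 -0.024 0.172 [349.6 306.9]
-0.013 -0.024 0.222 [355.2 333.1]
0.013 -0.024 0.172 [373.4 306.4]
0.013 -0.024 0.222 [382.  332.1]
-0.013 0.024 0.172 [351.9 266.2]
-0.013 0.024 0.222 [358.5 288.7]
0.013 0.024 0.172 [376.9 265.9]
0.013 0.024 0.222 [386.9 288.1]
scene leaf12_grip [([0.4832, -0.2031], 0.89), ([0.3751, 0.1588], 0.86)]
[142.08431612 190.08654637]
[140.05968308 172.46806876]
[137.98652983 154.42736542]
```

```bash
python3 -c "
from cell import *
sign_off();print(get_state()['clock'])"
```

```text
the job is handed in; nothing more can be done
the job is handed in; nothing more can be done
```

The job is handed in. The 12 mm leaf was the first to bind, and it is standing upright between the jaws, let go. The other three leaves are in the rack.

- **4 mm and 8 mm leaves:** I tried them in that order. Both passed, with the tip about 26 mm below the jaws' lower edges and no resistance. Each went back into its own pocket.
- **12 mm leaf:** It bound with its tip about 4 mm above the lower edges. I seated it with a few newtons, released it and backed the arm away.
- **16 mm leaf:** I did not touch it.
- **Jaw gap:** I estimate 9.7–10.5 mm. Feeling sideways with the 4 mm leaf gave about 9.7 mm, and the binding height of the 12 mm leaf gives about 10.4 mm.

**Last checks**
- The wrist picture taken after release shows the 12 mm grip where an upright leaf should be, within a few pixels (about 7 at one edge).
- The scene picture shows the three other leaves hanging in the rack, the 12 mm pocket empty, and the look-alikes, hopper and cup standing where they were.
- One check disagreed slightly: the network placed the 12 mm grip about 8 mm off sideways in the scene view. I put that down to network error, because the closer wrist view agreed with an upright leaf.
- The clock read about 47 s of the 72 s allowed. The highest tool force I logged was about 4 N, sampled between moves.

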